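# Zero the blood-group card reader and hold a card in its slot

### The arm

A 6-joint arm with a two-finger parallel gripper is mounted at the origin on the work surface. World frame = base frame: x ahead of the robot, y to its left, z up, the work surface at z = 0. Lengths are in m, angles in rad, forces in N, time in s.
With the tool pointing down it reaches from about 0.325 to 0.775 m from the base axis. Payload 9.3 kg.
Tool frame: the origin (TCP) lies at the very end of the fingers, on their centre line; the grasp point (between the pads) lies 19 mm behind it; z points along the fingers, y is the line along which they close (so a half turn about z gives the same grasp; the last joint's range is limited). The gripper opens to 85 mm and grips with 20 to 120 N. Pads are 22 mm wide; open, the fingers measure 114 mm over their backs; the gripper's body (76 mm by 85 mm) begins 54 mm behind the grasp point. The pads swing forward as they close: fully open they stand 13 mm farther back than shut.
Start: joints at [-1.38, 0.259, 0.021, 1.334, 0, 1.418], TCP at [0.185, -0.518, 0.231] pointing down, gripper open.
Joint ranges: [-3.04, 3.04], [-0.91, 1.82], [-1.04, 1.36], [-1.92, 1.95], [-1.52, 1.45], [-3.14, 3.14]. Speed limits (rad/s): [2.22, 2.22, 2.79, 3.14, 3.14, 3.14].

### API

Orientations are given as [roll, pitch, yaw] about the fixed x, y, z axes, in that order (R = Rz(yaw) Ry(pitch) Rx(roll)).
In Python, from workcell import monitor, cams, finish_job, regions_of, pinpoint gives the robot as it stands.
- The arm moves only by the tool jog_arm, never from a script. Its argument "moves" is a list of rows, each a list of 3 entries, a list of its own where there are three numbers: the shift along the world's x, y, z in mm, then the turn, a rotation vector about the world's x, y, z in degrees, then the closure, from 0 (fully open) to 1 (shut). A call has exactly 10 rows; each row is the pose to reach, as a shift and turn from the pose commanded when the call began; what a row does not reach only later rows make up. A row lasts 1/10 s, in which the tool goes at most 50 mm and 8.59 degrees, less where a joint would pass 70% of its speed; a pose out of reach is approached as far as the arm can. A call with a gripper value outside its range is refused whole. The fingers move at their own pace and stop on an object; "squeeze" is the grip in N (left out, the last holds). Time passes only in rows, so rows that repeat a pose let the fingers close, or fill a call up. It gives the time, the measured TCP pose, the force, the opening and the grip force at its end, in the units of the state.
- monitor.observe(): the state, without advancing time (a new reading comes with each control period).
- cams.snapshot(name): name is "scene" or "top"; returns (picture, depth): 480x640x3 uint8, red, green, blue; 480x640 float32, m along the optical axis (not along the pixel's ray), 0 where there is no reading.
- cams.camera_params(name): a dict with "fx", "fy", "cx", "cy" (pixels), "position" and "orientation" of the camera in the world. Camera axes: x right, y down, z forward; pixel columns grow to the right and rows downward; lengths in m; the calibration is good to about 2 mm. A picture is of the moment at which its call begins. camera_params takes no time and is no camera call.
- finish_job(): hands the job in; it is judged then, once.
Trained networks look in the newest picture that a camera, given by its name, has taken for a name from the list of things; names that differ only in an ending like _2 or _b are one class to them, and where a whole thing is asked for, a point or a joint stands for the part that bears it (a point fixed in the world has none). Each returns a list of dicts, best first, with "p" (0 to 1); they miss things now and then, are a little off and sometimes report something else, mostly with a low value. They report only what shows in the picture. A call takes as long as a camera call.
- regions_of(name, camera): "mask" (480x640 bool, what is visible of it) and "pixel" ([column, row] in pixels, amid what is visible of it).
- pinpoint(name, camera): "pixel" ([column, row] in pixels: a listed point, or the origin of a listed thing).
The state is a dict: "time": time; "qpos": joint angles; "joint_velocities": joint speeds; "effort": joint torques, N m; "position": TCP position; "ee_rot": TCP orientation; "ft_force": force on the tool from outside, world axes, zero at the start; "torque": the same for the moment, N m; "finger_gap": finger opening in m; "grasp_force": force on a finger pad.
Only numpy, scipy, OpenCV 4.12 (cv2) and the standard library are available. Lean on these libraries where they do the work, as an engineer would, in place of code of your own. Each camera call takes 0.05 s, during which the arm holds its last target. There are 200 camera calls.

### The job

Zero the card reader first: swing its red-knobbed shutter lever all the way to its stop, wait a moment and let it spring back. Then take the blood-group card with the red top band out of the rack and pass it upright through the slot in the top of the reader until its clear lower part with the six columns is wholly inside and about half of the card still stands out. Finish while holding it there in the gripper - the slot is open underneath and a card let go drops into the waste drawer - and leave the other cards and the things on the desk alone.

Things in the scene. Friction and masses are not known exactly. Their poses are not given: they have to be found in the camera images.
- slot_mouth (a point): centre of the mouth of the reader's card slot, at the top of its blue lead-in lips, 136 mm above the desk; axes as the reader's. The slot is 10 mm (x) by 73 mm (y); 45-degree lips 6 mm high and wide lead into it. The guide below the lips is 8 mm deep, then comes an open chamber 40 by 90 mm down to the waste drawer, 118 mm below the top plate: nothing under the slot carries a card
- reader: blood-group card reader, a white box 160 mm (its x) by 250 mm (its y) by 130 mm high to its flat top plate, fixed; origin at the centre of its underside. x points from its front (blue waste drawer, robot side) to its back, y along the slot, away from the lever, z up. The slot is centred at x = -20, y = 45 mm
- shutter (a joint): angle of the shutter lever about its upright shaft, rad: 0 at rest (its arm slants towards the reader's front, slot open), grows as the knob is swung anticlockwise seen from above (towards the reader's back) to the stop at 0.80, where a white blade closes the slot. A spring returns it to 0; moving the knob takes about 1.5 N at rest and 4.5 N at the stop
- shutter_knob (a point): centre of the lever's red knob, an upright cylinder 18 mm in diameter and 30 mm high, its top 176 mm and its underside 146 mm above the desk, 70 mm from the shaft, on a steel arm whose top is 10 mm over the top plate; moves with the lever
- shutter_pivot (a point): point on the axis of the lever's upright shaft, at the height of the knob's centre, 75 mm from slot_mouth along the reader's -y; axes as the reader's. The boss and arm there end 10 mm over the top plate. A steel stop pin 8 mm in diameter, 12 mm high, stands on the top plate 10.5 mm along +x and 45 mm along -y from this point
- rack: white card rack, a block 160 mm (its x) by 190 mm (its y) by 34 mm high, fixed; origin at the centre of its underside. Four pockets, each 12 mm (x) by 75 mm (y), 28 mm deep (floor 6 mm above the desk), centred at x = +-36 mm, y = +-43 mm; a card stands upright in each
- card_red_center (a point): centre (half-way up) of the card to be read, a loose stiff plastic card 8 mm thick (its x), 70 mm wide (its y) and 64 mm high (its z, up), 20 to 45 g. Red band along its top, white label with black bars in the middle, clear lower 30 mm with six gel columns. It stands in one of the four pockets, its foot 6 mm above the desk, its upper 36 mm above the rack
- card_blue_center (a point): centre (half-way up) of the loose card with the blue top band, one of the other blood-group cards, same size and build as card_red; stands in another place of the rack and is to be left alone
- card_green_center (a point): centre (half-way up) of the loose card with the green top band, one of the other blood-group cards, same size and build as card_red; stands in another place of the rack and is to be left alone
- card_yellow_center (a point): centre (half-way up) of the loose card with the yellow top band, one of the other blood-group cards, same size and build as card_red; stands in another place of the rack and is to be left alone
- mouse: black computer mouse, 62 by 108 by 26 mm, loose on a mat 3 mm thick; origin at the centre of its underside; leave alone
- glasses_case: brown glasses case, 65 by 155 by 38 mm, loose; origin at the centre of its underside; leave alone
- marker: white marker pen with blue cap, 130 mm long (its x), 17 mm thick, loose; origin under its middle on the desk; leave alone

How it is judged:
On the way, in this order (a step that is already met when the one before it is completed fails the run):
1. the shutter lever is swung to its stop (value of joint shutter above 0.74 rad), for 0.2 s.
2. the lever is back at rest (value of joint shutter below 0.06 rad), for 0.2 s.
3. the red-banded card is lifted out of the rack (height (world z) of card_red_center above 0.08 m), for 0.1 s.
At the end, for the whole second after the job is handed in: The red-banded card is gripped, at rest, upright and in line with the slot (0.15 rad), within 6 mm of its middle, its foot 28 to 46 mm below the top of the lips; the shutter lever is back (below 0.06 rad); the other cards stand within 15 mm of their places (z of card_red_center in the frame of slot_mouth between -0.014 and 0.004 m and horizontal distance between card_red_center and slot_mouth below 0.006 m and angle between the x axis of card_red_center and the x axis of slot_mouth, either way round below 0.15 rad and angle between card_red_center's own z axis and vertical below 0.15 rad and contact force between card_red and the fingers above 1 N and linear speed of card_red below 0.02 m/s and value of joint shutter below 0.06 rad and distance of each of card_blue_center, card_green_center, card_yellow_center from where it was at the start of the episode below 0.015 m and angle between each of card_blue_center, card_green_center, card_yellow_center's own z axis and vertical below 0.3 rad); the arm keeps its last pose, push and grip.
It fails at once if another card is pulled out of its place or tipped (distance of any of card_blue_center, card_green_center, card_yellow_center from where it was at the start of the episode above 0.02 m).
It fails at once if something lying on the desk is pushed away (distance of any of mouse, glasses_case, marker from where it was at the start of the episode above 0.03 m).
It also fails if it takes over 58 s, if anything falls off the work surface, if the arm or the gripper's body presses on something with over 40 N, if the wrist force passes 120 N, or if a joint passes its speed limit or range.

## Working session

There is one attempt and no reset: what is moved stays moved. The work goes in short steps, Python scripts to look and compute and a tool call to move; the robot and the scene stay as the last step left them, time stands still between calls to the robot, and variables do not carry over. Pictures are saved under pics/ and viewed, at most 10 in all, crops included, and the job is handed in when it is done.

Besides the shell and the picture viewer there is one more tool, called as name(argument=value, ...) on one line, values as JSON. jog_arm: Moves the arm, as the interface text tells. Its arguments: {"type":"object","properties":{"moves":{"type":"array"},"squeeze":{"type":"number"}},"required":["moves"]}

```bash
mkdir -p pics; cat > h.py <<'E'
import numpy as np, cv2
from workcell import monitor, cams, finish_job, regions_of, pinpoint
from scipy.spatial.transform import Rotation as R
def cam(n):
    p=cams.camera_params(n); o=np.array(p["orientation"],float)
    M=o if o.shape==(3,3) else (R.from_euler('xyz',o).as_matrix() if o.size==3 else R.from_quat(o).as_matrix())
    return p,M,np.array(p["position"])
def ray(n,px):
    p,M,c=cam(n); return c,M@np.array([(px[0]-p["cx"])/p["fx"],(px[1]-p["cy"])/p["fy"],1.])
def atz(n,px,z):
    c,d=ray(n,px); return c+d*(z-c[2])/d[2]
def cloud(n,dep):
    p,M,c=cam(n); v,u=np.mgrid[:480,:640]
    P=np.stack([(u-p["cx"])/p["fx"]*dep,(v-p["cy"])/p["fy"]*dep,dep],-1)
    return P@M.T+c
def proj(n,X):
    p,M,c=cam(n); q=(np.asarray(X)-c)@M
    return [p["fx"]*q[0]/q[2]+p["cx"],p["fy"]*q[1]/q[2]+p["cy"]]
E
cat > a.py <<'E'
from h import *
np.set_printoptions(precision=4,suppress=True)
for n in ["top","scene"]:
    im,d=cams.snapshot(n); cv2.imwrite(f"pics/{n}0.png",im[:,:,::-1]); np.save(n+"0.npy",d)
    print(n,cams.camera_params(n))
    for t,z in [("slot_mouth",.136),("shutter_knob",.161),("shutter_pivot",.161),("reader",0),("rack",0),("card_red_center",.038),("card_blue_center",.038),("card_green_center",.038),("card_yellow_center",.038)]:
        for r in pinpoint(t,n)[:2]: print(t,np.round(r["pixel"],1),round(r["p"],2),atz(n,r["pixel"],z))
s=monitor.observe(); print(s)
E
python3 a.py
```

```text
top {'fx': 491.02682084167344, 'fy': 491.02682084167344, 'cx': 318.47904631866265, 'cy': 235.82734538501867, 'position': array([0.3027, 0.083 , 1.3226]), 'orientation': array([-3.0128, -0.0046, -1.5573])}
slot_mouth [271.1 192.5] 0.88 [0.5625 0.1977 0.136 ]
shutter_knob [323.2 202.9] 0.72 [0.5333 0.0694 0.161 ]
shutter_pivot [298.5 186.1] 0.74 [0.5737 0.1296 0.161 ]
reader [291.8 193. ] 0.9 [0.5917 0.154  0.    ]
rack [413.9 215.7] 0.81 [ 0.5332 -0.1808  0.    ]
rack [156.1 245.7] 0.66 [0.441 0.518 0.   ]
card_red_center [403.2 225. ] 0.47 [ 0.5012 -0.1446  0.038 ]
card_blue_center [410.6 197.3] 0.73 [ 0.5763 -0.165   0.038 ]
card_green_center [435.4 231.5] 0.74 [ 0.4851 -0.2296  0.038 ]
card_yellow_center [440.  204.5] 0.73 [ 0.5578 -0.2432  0.038 ]
scene {'fx': 509.08949920731544, 'fy': 509.08949920731544, 'cx': 321.68518139239075, 'cy': 233.13923317695907, 'position': array([ 0.8797, -0.7354,  0.8548]), 'orientation': array([-2.2376, -0.019 ,  0.4785])}
slot_mouth [376.6 218.3] 0.64 [0.5596 0.1953 0.136 ]
slot_mouth [282.8 370.6] 0.48 [ 0.5872 -0.2849  0.136 ]
shutter_knob [346.7 
[... 300 characters left out ...]
[ 0.4914 -0.2322  0.038 ]
card_green_center [284.7 334.2] 0.44 [ 0.5042 -0.1438  0.038 ]
card_yellow_center [283.7 379.6] 0.72 [ 0.5593 -0.2404  0.038 ]
card_yellow_center [373.1 189.8] 0.57 [0.4531 0.447  0.038 ]
{'time': 1.0, 'qpos': array([-1.3796,  0.2586,  0.0215,  1.3337, -0.    ,  1.4182]), 'joint_velocities': array([-0.0009,  0.0005,  0.0005, -0.0001, -0.    ,  0.0009]), 'effort': array([  0.0017, -55.5388,  34.4743,   0.0014,  -0.0001,  -0.    ]), 'position': array([ 0.1854, -0.5178,  0.2313]), 'ee_rot': array([3.1415, 0.    , 0.3438]), 'ft_force': array([-0.1992,  0.2028,  0.0379]), 'torque': array([ 0.0222, -0.0128, -0.0005]), 'grasp_force': 0.0, 'finger_gap': 0.08573560512746045}
```

```bash
python3 - <<'E'
import cv2
a=cv2.imread("pics/top0.png");cv2.imwrite("pics/t1.png",cv2.resize(a[110:310,220:490],None,fx=2.95,fy=2.95,interpolation=cv2.INTER_CUBIC))
b=cv2.imread("pics/scene0.png");cv2.imwrite("pics/s1.png",cv2.resize(b[150:420,200:520],None,fx=2.2,fy=2.2,interpolation=cv2.INTER_CUBIC))
E
```

```text
(no output)
```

View pics/t1.png

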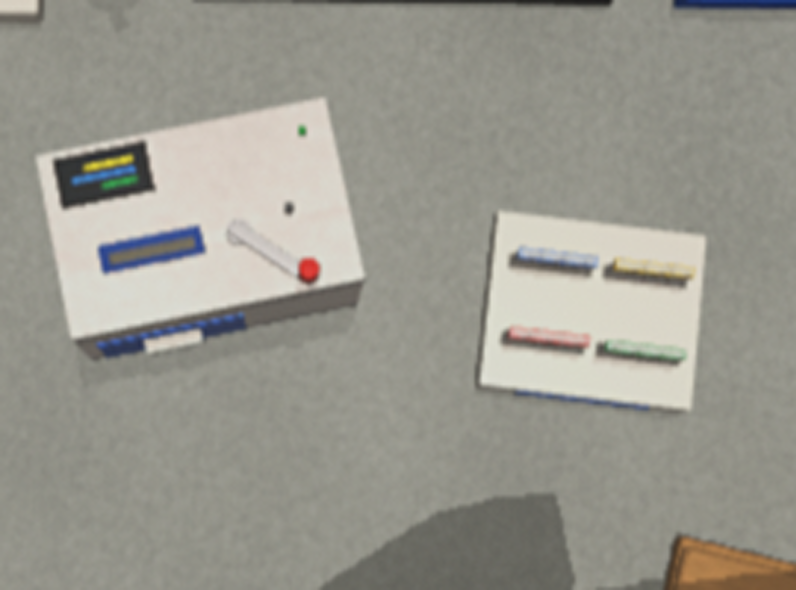

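View pics/s1.png

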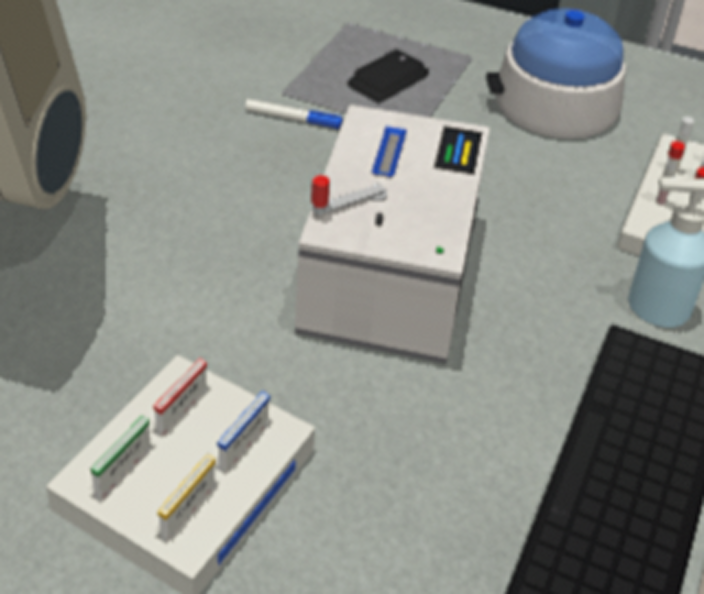

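The top crop shows the red card in the near-left pocket (crop 547,338), the slot with its blue lips at (152,249), the knob at (309,270) and the stop pin at (289,208). The scene view agrees. Next I'll measure by colour.

```bash
cat > b.py <<'E'
from h import *
np.set_printoptions(precision=4,suppress=True)
def rect(n,m,z,name):
    k,l,st,_=cv2.connectedComponentsWithStats(m.astype(np.uint8)); i=1+np.argmax(st[1:,4])
    v,u=np.nonzero(l==i); W=np.array([atz(n,(a,b),z)[:2] for a,b in zip(u,v)])
    (c,s,an)=cv2.minAreaRect((W*1000).astype(np.float32))
    if s[0]>s[1]: an-=90   # angle of long axis relative to y
    e,vec=np.linalg.eigh(np.cov(W.T)); d=vec[:,1]; d*=np.sign(d[1])
    print(n,name,"n",len(u),"rect c",np.array(c),np.array(s),"mean",W.mean(0)*1000,"yaw(long vs y)",np.degrees(np.arctan2(-d[0],d[1])))
for n in ["top","scene"]:
    im=cv2.imread(f"pics/{n}0.png"); h=cv2.cvtColor(im,cv2.COLOR_BGR2HSV); d=np.load(n+"0.npy"); P=cloud(n,d)
    H,S,V=[h[...,i].astype(int) for i in range(3)]
    red=((H<10)|(H>170))
    box=lambda x0,x1,y0,y1,z0,z1:(P[...,0]>x0)&(P[...,0]<x1)&(P[...,1]>y0)&(P[...,1]<y1)&(P[...,2]>z0)&(P[...,2]<z1)
    blue=(abs(H-113)<15)&(S>110)
    rect(n,blue&box(.45,.65,.12,.3,.1,.2),.136,"lips")
    rect(n,red&(S>100)&box(.45,.65,.0,.2,.1,.25),.176 if n=="top" else .161,"knob")
    for nm,b in [("red",red),("blue",abs(H-113)<15),("yel",abs(H-25)<10),("grn",abs(H-65)<20)]:
        m=b&(S>45)&box(.4,.65,-.32,-.08,.045,.12); 
        if m.any(): rect(n,m,.07 if n=="top" else .066,nm)
    for nm,bb,z in [("rack",box(.38,.68,-.35,-.02,.024,.045),.034),("reader",box(.4,.75,-.02,.35,.122,.137),.13)]:
        m=bb; 
        rect(n,m,z,nm); k=m; print("  z med",np.median(P[...,2][m]))
E
python3 b.py
```

```text
top lips n 139 rect c [558.3765 198.277 ] [20.2258 83.8755] mean [559.3846 199.0976] yaw(long vs y) 12.381880517608487
top knob n 44 rect c [533.7426  67.6734] [16.9333 14.2675] mean [534.5654  67.1481] yaw(long vs y) -84.12126161796964
top red n 79 rect c [ 498.7372 -144.8659] [70.2369 12.2417] mean [ 497.3587 -143.918 ] yaw(long vs y) -6.150199576893917
top blue n 7 rect c [ 570.7426 -123.2456] [10.0311  4.4301] mean [ 571.2281 -122.7083] yaw(long vs y) -22.206627640322345
top yel n 114 rect c [ 560.921  -237.9126] [73.0209 13.7786] mean [ 560.275  -238.0186] yaw(long vs y) -4.132623292694598
top grn n 4 rect c [ 484.4622 -223.4873] [3.6107 3.726 ] mean [ 485.1015 -223.4865] yaw(long vs y) 1.918818189132064Traceback (most recent call last):
  File "b.py", line 23, in <module>
    rect(n,m,z,nm); k=m; print("  z med",np.median(P[...,2][m]))
    ~~~~^^^^^^^^^^
  File "b.py", line 5, in rect
    v,u=np.nonzero(l==i); W=np.array([atz(n,(a,b),z)[:2] for a,b in zip(u,v)])
                                      ~~~^^^^^^^^^^^
  File "h.py", line 11, in atz
    c,d=ray(n,px); return c+d*(z-c[2])/d[2]
        ~~~^^^^^^
  File "h.py", line 9, in ray
    p,M,c=cam(n); return c,M@np.array([(px[0]-p["cx"])/p["fx"],(px[1]-p["cy"])/p["fy"],1.])
          ~~~^^^
  File "h.py", line 5, in cam
    p=cams.camera_params(n); o=np.array(p["orientation"],float)
ValueError: time passes only in moves, steps and waits
```

```bash
sed -i 's/^def cam(n):/from functools import lru_cache\n@lru_cache\ndef cam(n):/' h.py; python3 b.py
```

```text
top lips n 139 rect c [558.3765 198.277 ] [20.2258 83.8755] mean [559.3846 199.0976] yaw(long vs y) 12.381880517608487
top knob n 44 rect c [533.7426  67.6734] [16.9333 14.2675] mean [534.5654  67.1481] yaw(long vs y) -84.12126161796964
top red n 79 rect c [ 498.7372 -144.8659] [70.2369 12.2417] mean [ 497.3587 -143.918 ] yaw(long vs y) -6.150199576893917
top blue n 7 rect c [ 570.7426 -123.2456] [10.0311  4.4301] mean [ 571.2281 -122.7083] yaw(long vs y) -22.206627640322345
top yel n 114 rect c [ 560.921  -237.9126] [73.0209 13.7786] mean [ 560.275  -238.0186] yaw(long vs y) -4.132623292694598
top grn n 4 rect c [ 484.4622 -223.4873] [3.6107 3.726 ] mean [ 485.1015 -223.4865] yaw(long vs y) 1.918818189132064
top rack n 3673 rect c [ 530.1982 -191.6159] [191.4006 163.0287] mean [ 528.9456 -190.6916] yaw(long vs y) -6.98599375685832
  z med 0.03391474698935926
top reader n 6052 rect c [588.0644 158.8854] [161.7552 249.8578] mean [588.8485 160.4122] yaw(long vs y) 14.217369612110417
  z med 0.1299205220711558
scene lips n 120 rect c [559.4406 196.5611] [22.2454 85.9518] mean [558.4766 
[... 269 characters left out ...]
-6.016519337360056
scene blue n 97 rect c [ 571.151  -154.4256] [74.0009 11.4983] mean [ 572.5655 -158.1402] yaw(long vs y) -7.160229647966651
scene yel n 165 rect c [ 562.2423 -240.1645] [74.2357 12.8415] mean [ 562.9117 -242.0191] yaw(long vs y) -5.676438101708789
scene grn n 83 rect c [ 492.8112 -231.5277] [71.5341 10.4785] mean [ 491.4049 -236.4213] yaw(long vs y) -8.087158392266307
scene rack n 5349 rect c [ 533.3864 -196.4724] [195.7324 165.5322] mean [ 537.9313 -206.7532] yaw(long vs y) -11.781935183726226
  z med 0.03381160661572924
scene reader n 4546 rect c [589.1487 152.5055] [160.0718 261.5113] mean [594.9554 145.0113] yaw(long vs y) 13.905748766892367
  z med 0.13012107952552837
```

jog_arm(moves=[[[20,40,0],[0,0,5],1],[[40,80,0],[0,0,12],1],[[62,120,0],[0,0,20],1],[[83,160,0],[0,0,28],1],[[104,200,0],[0,0,36],1],[[124,240,0],[0,0,44],1],[[145,280,0],[0,0,52],1],[[166,320,0],[0,0,60],1],[[187,360,0],[0,0,64],1],[[207,400,0],[0,0,64],1]], squeeze=60)

```text
time: 2.0
position: [0.3929, -0.1161, 0.2316]
ee_rot: [3.141, 0.0, 1.463]
ft_force: [0.7, -1.5, -0.8]
finger_gap: 0.0001
grasp_force: 0.0
```

jog_arm(moves=[[[20,40,0],[0,0,0],1],[[40,80,0],[0,0,0],1],[[62,120,0],[0,0,0],1],[[83,160,0],[0,0,0],1],[[93,180,0],[0,0,0],1],[[98,188,-15],[0,0,0],1],[[98,188,-40],[0,0,0],1],[[98,188,-65],[0,0,0],1],[[98,188,-81],[0,0,0],1],[[98,188,-81],[0,0,0],1]])

```text
time: 3.0
position: [0.4892, 0.0703, 0.1484]
ee_rot: [-3.138, 0.0, 1.461]
ft_force: [-0.1, 1.0, 0.0]
finger_gap: 0.0003
grasp_force: 0.0
```

jog_arm(moves=[[[10,-2,1],[0,0,0],1],[[20,-4,1],[0,0,0],1],[[28,-6,1],[0,0,0],1],[[36,-8,1],[0,0,0],1],[[44,-9,1],[0,0,0],1],[[52,-11,1],[0,0,0],1],[[58,-12,1],[0,0,0],1],[[62,-13,1],[0,0,0],1],[[65,-14,1],[0,0,0],1],[[65,-14,1],[0,0,0],1]])

```text
time: 4.0
position: [0.5556, 0.0565, 0.1512]
ee_rot: [-3.141, -0.001, 1.461]
ft_force: [-4.1, 2.0, -0.3]
finger_gap: 0.0002
grasp_force: 1.8
```

```bash
cat > k.py <<'E'
import sys
from h import *
s=monitor.observe(); print(s["time"],s["position"],s["ft_force"])
for n in ["top","scene"]:
    im,d=cams.snapshot(n); cv2.imwrite(f"pics/{n}{sys.argv[1]}.png",im[:,:,::-1]); P=cloud(n,d)
    h=cv2.cvtColor(im,cv2.COLOR_RGB2HSV); m=((h[...,0]<10)|(h[...,0]>170))&(h[...,1]>100)&(P[...,0]>.45)&(P[...,0]<.65)&(P[...,1]>0)&(P[...,1]<.2)&(P[...,2]>.14)&(P[...,2]<.19)
    v,u=np.nonzero(m)
    if len(u): print(n,len(u),atz(n,(u.mean(),v.mean()),.176 if n=="top" else .161))
E
python3 k.py 1
```

```text
4.0 [0.55560308 0.05652141 0.15117975] [-4.09362226  2.03060485 -0.26329246]
scene 114 [0.57570819 0.05610732 0.161     ]
```

jog_arm(moves=[[[3,0,0],[0,0,0],1],[[6,0,0],[0,0,0],1],[[8,0,0],[0,0,0],1],[[10,0,0],[0,0,0],1],[[11,0,0],[0,0,0],1],[[12,0,0],[0,0,0],1],[[12,0,0],[0,0,0],1],[[12,0,0],[0,0,0],1],[[12,0,0],[0,0,0],1],[[12,0,0],[0,0,0],1]])

```text
time: 5.1
position: [0.5673, 0.0563, 0.1512]
ee_rot: [-3.141, -0.0, 1.461]
ft_force: [-4.8, 2.3, -0.9]
finger_gap: 0.0002
grasp_force: 2.3
```

```bash
python3 k.py 2
```

```text
5.1 [0.56725965 0.05625257 0.15124285] [-4.82975     2.32642319 -0.93693181]
scene 113 [0.5880538  0.05715124 0.161     ]
```

jog_arm(moves=[[[1,0,0],[0,0,0],1],[[2,0,0],[0,0,0],1],[[3,0,0],[0,0,0],1],[[3,0,0],[0,0,0],1],[[3,0,0],[0,0,0],1],[[3,0,0],[0,0,0],1],[[3,0,0],[0,0,0],1],[[3,0,0],[0,0,0],1],[[3,0,0],[0,0,0],1],[[3,0,0],[0,0,0],1]])

```text
time: 6.2
position: [0.5693, 0.0564, 0.1512]
ee_rot: [-3.14, -0.0, 1.461]
ft_force: [-8.6, 2.9, 1.1]
finger_gap: -0.0002
grasp_force: 4.6
```

```bash
python3 k.py 3
```

```text
6.2 [0.56931976 0.05643319 0.15119755] [-8.59245298  2.85441009  1.07830498]
scene 116 [0.58977048 0.05744449 0.161     ]
```

jog_arm(moves=[[[1,0,0],[0,0,0],1],[[2,0,0],[0,0,0],1],[[2,0,0],[0,0,0],1],[[2,0,0],[0,0,0],1],[[2,0,0],[0,0,0],1],[[-14,2,0],[0,0,0],1],[[-30,5,0],[0,0,0],1],[[-48,8,0],[0,0,0],1],[[-68,12,0],[0,0,0],1],[[-90,14,0],[0,0,0],1]])

```text
time: 7.3
position: [0.4811, 0.07, 0.1519]
ee_rot: [3.138, 0.0, 1.46]
ft_force: [-0.5, -0.2, 0.4]
finger_gap: -0.0001
grasp_force: 0.0
```

```bash
python3 k.py 4
```

```text
7.3 [0.48109501 0.06999937 0.15185632] [-0.51467667 -0.24252428  0.44794285]
scene 99 [0.53645702 0.06759715 0.161     ]
```

jog_arm(moves=[[[3,-25,0],[0,0,0],0.5],[[6,-60,0],[0,0,0],0.5],[[9,-100,0],[0,0,0],0.5],[[12,-140,0],[0,0,0],0.5],[[15,-175,0],[0,0,0],0.5],[[17,-200,0],[0,0,0],0.5],[[18,-212,0],[0,0,0],0.5],[[18,-215,0],[0,0,0],0.5],[[18,-215,0],[0,0,0],0.5],[[18,-215,0],[0,0,0],0.5]])

```text
time: 8.4
position: [0.4985, -0.1439, 0.1514]
ee_rot: [3.141, -0.0, 1.462]
ft_force: [-0.3, 0.5, 1.0]
finger_gap: 0.0427
grasp_force: 0.0
```

```bash
python3 - <<'E'
from h import *
s=monitor.observe(); print(s["position"],s["ee_rot"],s["finger_gap"])
im,d=cams.snapshot("scene"); cv2.imwrite("pics/s5.png",cv2.resize(im[240:440,180:400,::-1],None,fx=2.7,fy=2.7,interpolation=cv2.INTER_CUBIC))
E
```

```text
[ 0.49848808 -0.1438605   0.1513861 ] [ 3.14135527e+00 -1.33740133e-04  1.46177921e+00] 0.0427172446398243
```

View pics/s5.png

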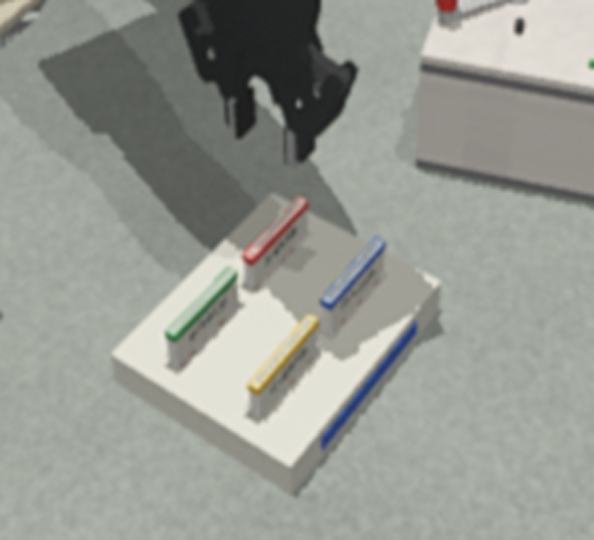

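The half-open fingers (crop 240,130 and 297,155) are lined up above the red card (275,230), so I can go down and grip.

jog_arm(moves=[[[0,-1,-20],[0,0,0],0.5],[[0,-1,-45],[0,0,0],0.5],[[0,-1,-65],[0,0,0],0.5],[[0,-1,-82],[0,0,0],0.5],[[0,-1,-95],[0,0,0],0.5],[[0,-1,-103],[0,0,0],0.5],[[0,-1,-106],[0,0,0],0.5],[[0,-1,-106],[0,0,0],0.5],[[0,-1,-106],[0,0,0],0.5],[[0,-1,-106],[0,0,0],0.6]], squeeze=30)

```text
time: 9.45
position: [0.4987, -0.1459, 0.0459]
ee_rot: [3.141, 0.0, 1.461]
ft_force: [-0.4, 0.6, -0.0]
finger_gap: 0.0339
grasp_force: 0.0
```

jog_arm(moves=[[[0,0,0],[0,0,0],0.7],[[0,0,0],[0,0,0],0.8],[[0,0,0],[0,0,0],0.9],[[0,0,0],[0,0,0],1],[[0,0,0],[0,0,0],1],[[0,0,0],[0,0,0],1],[[0,0,0],[0,0,0],1],[[0,0,0],[0,0,0],1],[[0,0,0],[0,0,0],1],[[0,0,0],[0,0,0],1]])

```text
time: 10.45
position: [0.4984, -0.1459, 0.0453]
ee_rot: [3.141, 0.0, 1.461]
ft_force: [-1.3, 0.1, 3.5]
finger_gap: 0.0069
grasp_force: 32.1
```

jog_arm(moves=[[[0,0,4],[0,0,0],1],[[0,0,12],[0,0,0],1],[[0,0,25],[0,0,0],1],[[0,0,45],[0,0,0],1],[[0,0,70],[0,0,0],1],[[0,0,100],[0,0,0],1],[[0,0,130],[0,0,0],1],[[0,0,160],[0,0,0],1],[[0,0,180],[0,0,0],1],[[0,0,187],[0,0,0],1]])

```text
time: 11.45
position: [0.4987, -0.146, 0.2348]
ee_rot: [3.139, 0.001, 1.461]
ft_force: [-0.4, -0.0, 0.4]
finger_gap: 0.0073
grasp_force: 31.6
```

jog_arm(moves=[[[3,20,0],[0,0,1],1],[[10,60,0],[0,0,3],1],[[17,100,0],[0,0,5],1],[[25,140,0],[0,0,8],1],[[32,180,0],[0,0,11],1],[[40,220,0],[0,0,14],1],[[47,260,0],[0,0,16],1],[[54,300,0],[0,0,18],1],[[58,325,0],[0,0,18.6],1],[[60,343,0],[0,0,18.6],1]])

```text
time: 12.45
position: [0.558, 0.199, 0.2313]
ee_rot: [-3.14, -0.0, 1.787]
ft_force: [-0.3, -1.4, 0.0]
finger_gap: 0.0074
grasp_force: 31.6
```

```bash
python3 - <<'E'
from h import *
s=monitor.observe(); print(s["position"],s["ee_rot"],s["finger_gap"],s["grasp_force"],s["ft_force"])
for n in ["scene","top"]:
    im,d=cams.snapshot(n); cv2.imwrite(f"pics/{n}6.png",im[:,:,::-1]); np.save(n+"6.npy",d)
    for t in ["card_red_center","slot_mouth"]:
        print(n,t,[(np.round(r["pixel"],1),round(r["p"],2)) for r in pinpoint(t,n)[:2]])
    print(proj(n,s["position"]))
im=cv2.imread("pics/scene6.png"); cv2.imwrite("pics/s6.png",cv2.resize(im[130:310,300:460],None,fx=3.3,fy=3.3,interpolation=cv2.INTER_CUBIC))
E
```

```text
[0.55796213 0.19898978 0.23127981] [-3.13977797e+00 -6.46849227e-05  1.78706730e+00] 0.007414396270631474 31.614040732383728 [-0.31571826 -1.38473666  0.0390834 ]
scene card_red_center [(array([381.6, 183.6]), 0.68)]
scene slot_mouth [(array([377. , 218.2]), 0.74)]
[np.float64(380.13413597907777), np.float64(183.50568601774495)]
top card_red_center []
top slot_mouth []
[np.float64(266.6760737657801), np.float64(185.377997567744)]
```

View pics/s6.png

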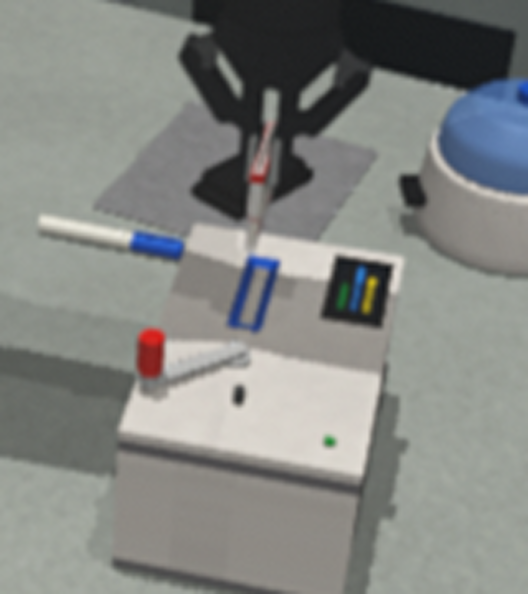

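```bash
cat > c.py <<'E'
from h import *
import sys
np.set_printoptions(precision=1,suppress=True)
im=cv2.imread("pics/scene%s.png"%sys.argv[1]); d=np.load("scene%s.npy"%sys.argv[1]); P=cloud("scene",d)
a=np.radians(12.3); Rm=np.array([[np.cos(a),np.sin(a)],[-np.sin(a),np.cos(a)]])
Q=P.copy(); Q[...,:2]=(P[...,:2]-[.559,.198])@Rm.T; Q*=1000
z0=float(sys.argv[2]); z1=float(sys.argv[3])
m=(d>0)&(abs(Q[...,0])<25)&(abs(Q[...,1])<60)&(Q[...,2]>z0)&(Q[...,2]<z1)
for r in range(480):
    c=np.nonzero(m[r])[0]
    if len(c): print(r,c[0],c[-1],*[f"{Q[r,k].round(0)}" for k in c[::2]])
E
python3 c.py 6 188 236
```

```text
184 375 375 [-11.  -8. 234.]
185 381 382 [  3.  -9. 234.]
186 381 383 [  2.   1. 225.] [  7.  -9. 232.]
187 380 382 [  2. -15. 232.] [  1.  31. 204.]
188 380 382 [  2. -18. 232.] [  1.  31. 201.]
189 377 382 [ -3. -29. 235.] [  1.  16. 207.]
190 377 382 [ -2. -32. 234.] [  2. -27. 232.] [  2.  12. 207.]
191 375 381 [ -6. -33. 231.] [ -2. -31. 231.] [  2. -28. 230.] [  1.  14. 203.]
192 375 381 [ -6. -32. 228.] [ -2. -34. 231.] [  2. -24. 225.] [  1.  19. 197.]
193 375 381 [ -6. -35. 228.] [ -1. -34. 228.] [  1. -18. 218.] [  1.  21. 193.]
194 375 380 [ -5. -36. 226.] [ -1. -36. 227.] [  2. -19. 216.]
195 375 380 [ -5. -35. 223.] [ -1. -34. 222.] [  1. -16. 211.]
196 375 380 [ -5. -33. 218.] [ -1. -33. 219.] [  2. -17. 209.]
197 375 379 [ -5. -31. 215.] [ -0. -34. 217.] [  2. -13. 204.]
198 375 379 [ -5. -35. 215.] [ -0. -33. 214.] [  1.  -9. 199.]
199 375 379 [ -4. -35. 212.] [  0. -34. 212.] [  1.  -5. 193.]
200 374 378 [ -7. -33. 207.] [  0. -34. 209.]
201 374 378 [ -6. -34. 205.] [ -2. -34. 206.] [  1. -22. 199.]
202 374 378 [ -6. -31. 201.] [ -1. -37. 205.] [  2. -22. 196.]
203 374 377 [ -6. -33. 199.] [ -1. -37. 203.]
204 374 377 [ -5. -36. 198.] [ -1. -32. 197.]
205 374 377 [ -6. -33. 194.] [ -0. -37. 198.]
206 375 376 [ -3. -36. 194.]
```

jog_arm(moves=[[[1,0,-5],[0,0,0],1],[[2,-1,-15],[0,0,0],1],[[2,-1,-25],[0,0,0],1],[[2,-1,-35],[0,0,0],1],[[2,-1,-43],[0,0,0],1],[[2,-1,-49],[0,0,0],1],[[2,-1,-52],[0,0,0],1],[[2,-1,-52],[0,0,0],1],[[2,-1,-52],[0,0,0],1],[[2,-1,-52],[0,0,0],1]])

```text
time: 13.75
position: [0.5606, 0.1963, 0.1807]
ee_rot: [3.141, 0.0, 1.785]
ft_force: [-0.9, -0.3, -0.5]
finger_gap: 0.0077
grasp_force: 31.6
```

```bash
python3 - <<'E'
from h import *
s=monitor.observe(); print(s["position"],s["ee_rot"],s["grasp_force"],s["ft_force"])
im,d=cams.snapshot("scene"); cv2.imwrite(f"pics/scene7.png",im[:,:,::-1]); np.save("scene7.npy",d)
cv2.imwrite("pics/s7.png",cv2.resize(im[165:255,335:425,::-1],None,fx=6.5,fy=6.5,interpolation=cv2.INTER_CUBIC))
E
python3 c.py 7 134 165
```

```text
[0.56057614 0.19626242 0.1807146 ] [3.14082863e+00 1.52693458e-05 1.78548007e+00] 31.61307692527771 [-0.91786496 -0.28557892 -0.52284144]
206 380 380 [  3.  14. 161.]
207 380 380 [  3.  14. 158.]
208 380 381 [  4.  14. 155.]
209 379 383 [  3.  -4. 164.] [  4.  38. 136.] [  8.  41. 135.]
210 379 384 [  3.  -1. 160.] [ 11.  38. 134.]
211 379 383 [  4.  -2. 158.] [ 10.  29. 137.]
212 378 383 [  3. -15. 163.] [ 10.  27. 136.]
213 378 383 [  3. -10. 157.] [  9.  22. 136.]
214 378 383 [  3. -10. 154.] [ 12.  18. 136.]
215 373 382 [-11.   9. 135.] [  8.  14. 135.]
216 373 382 [-10.   6. 135.] [  3.  -9. 148.]
217 372 382 [-11.  -2. 137.] [ -0. -34. 162.] [  3. -26. 157.] [  9.   6. 135.]
218 372 381 [-11.  -4. 135.] [ -2. -34. 159.] [  3. -37. 162.] [ 10.   2. 136.]
219 372 381 [-10.  -7. 135.] [ -2. -36. 157.] [  3. -38. 160.] [ 10.   0. 134.]
220 371 381 [-11. -14. 137.] [ -1. -37. 155.] [  3. -38. 157.] [ 11.  -6. 135.]
221 371 380 [-10. -20. 138.] [ -1. -39. 154.] [  3. -36. 153.]
222 370 380 [-13. -20. 135.] [ -3. -39. 151.] [  1. -36. 149.] [ 11. -19. 139.]
223 370 376 [-12. -25. 135.] [ -1. -36. 146.] [  3. -32. 144.]
224 370 380 [-11. -27. 135.] [ -3. -37. 143.] [  2. -37. 145.] [ 12. -22. 135.]
225 369 379 [-12. -34. 136.] [  2. -39. 143.]
226 369 379 [-12. -38. 136.] [ 11. -32. 137.]
227 369 379 [-11. -42. 137.] [  9. -34. 135.]
228 369 379 [-10. -43. 135.] [ -6. -43. 135.] [ 10. -39. 136.]
229 374 378 [  1. -44. 135.] [  6. -43. 135.] [ 11. -45. 137.]
```

View pics/s7.png

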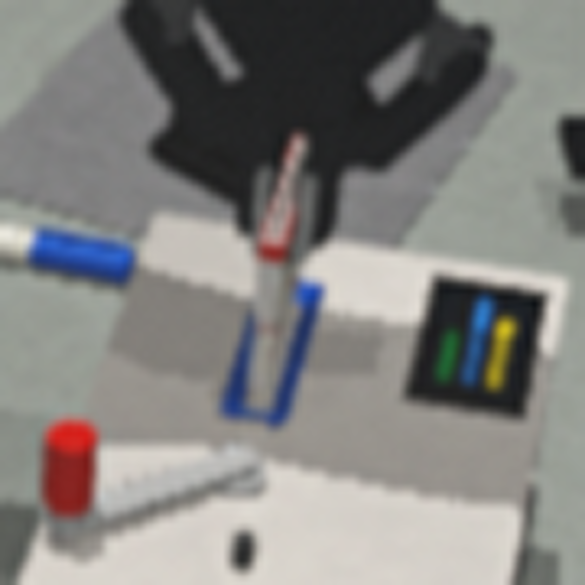

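The card (crop 268,330) is inside the lip outline, centred to about 1 mm in both directions, so I'll insert it slowly.

jog_arm(moves=[[[0,0,-2],[0,0,0],1],[[0,0,-4],[0,0,0],1],[[0,0,-6],[0,0,0],1],[[0,0,-8],[0,0,0],1],[[0,0,-10],[0,0,0],1],[[0,0,-12],[0,0,0],1],[[0,0,-14],[0,0,0],1],[[0,0,-16],[0,0,0],1],[[0,0,-16],[0,0,0],1],[[0,0,-16],[0,0,0],1]])

```text
time: 14.8
position: [0.5603, 0.1969, 0.1641]
ee_rot: [3.141, -0.001, 1.786]
ft_force: [-0.5, 5.7, 1.8]
finger_gap: 0.0078
grasp_force: 31.9
```

jog_arm(moves=[[[0,1,0],[0,0,0],1],[[-0.3,1.5,0],[0,0,0],1],[[-0.3,1.5,0],[0,0,0],1],[[-0.3,1.5,-2],[0,0,0],1],[[-0.3,1.5,-4],[0,0,0],1],[[-0.3,1.5,-6],[0,0,0],1],[[-0.3,1.5,-8],[0,0,0],1],[[-0.3,1.5,-8],[0,0,0],1],[[-0.3,1.5,-8],[0,0,0],1],[[-0.3,1.5,-8],[0,0,0],1]])

```text
time: 15.8
position: [0.5601, 0.1977, 0.1564]
ee_rot: [3.141, 0.0, 1.785]
ft_force: [0.7, -0.4, -0.1]
finger_gap: 0.0073
grasp_force: 31.6
```

Contact force is gone, so I'll carry on down.

jog_arm(moves=[[[0,0,-2],[0,0,0],1],[[0,0,-4],[0,0,0],1],[[0,0,-6],[0,0,0],1],[[0,0,-8],[0,0,0],1],[[0,0,-10],[0,0,0],1],[[0,0,-12],[0,0,0],1],[[0,0,-14],[0,0,0],1],[[0,0,-15],[0,0,0],1],[[0,0,-15],[0,0,0],1],[[0,0,-15],[0,0,0],1]])

```text
time: 16.8
position: [0.5601, 0.1977, 0.1413]
ee_rot: [-3.142, -0.0, 1.785]
ft_force: [0.1, 0.1, -0.1]
finger_gap: 0.0075
grasp_force: 31.6
```

```bash
python3 - <<'E'
from h import *
s=monitor.observe(); print(s["position"],s["ee_rot"],s["grasp_force"],s["ft_force"])
im,d=cams.snapshot("scene"); cv2.imwrite(f"pics/scene8.png",im[:,:,::-1]); np.save("scene8.npy",d)
cv2.imwrite("pics/s8.png",cv2.resize(im[165:255,335:425,::-1],None,fx=6.5,fy=6.5,interpolation=cv2.INTER_CUBIC))
E
python3 c.py 8 134 172
```

```text
[0.56007927 0.19768008 0.14129626] [-3.14156647e+00 -6.08257791e-07  1.78543543e+00] 31.61824643611908 [ 0.10307055  0.09831411 -0.07451779]
200 378 380 [ -5.  31. 165.] [ -0.  31. 167.]
201 378 380 [ -4.  25. 167.] [  0.  27. 166.]
202 378 379 [ -4.  23. 165.]
203 378 379 [ -3.  18. 166.]
204 377 379 [ -5.  14. 165.] [  0.  12. 167.]
205 377 378 [ -4.   8. 167.]
206 371 378 [-16.  -7. 171.] [ -3.   3. 167.]
207 370 385 [-17.  -8. 169.] [-13.  -7. 169.] [ -2.   3. 165.] [ 16.   2. 169.]
208 370 385 [-17. -12. 169.] [-13.  -5. 165.] [ -7. -14. 172.] [ -2.  -1. 165.] [ 10.  -7. 171.]
209 370 385 [-17.  -8. 163.] [-13.  -6. 163.] [ -7. -12. 168.] [ -3.  -9. 167.] [  1.  -6. 165.] [  6. -10. 169.] [ 11.  -9. 170.] [ 15.  -6. 168.]
210 370 384 [-17.  -9. 161.] [-12.  -5. 159.] [ -7. -13. 166.] [ -2. -14. 167.] [  2. -13. 168.] [  7. -15. 170.] [ 11.  -7. 165.] [ 16.  -7. 167.]
211 370 384 [-16. -10. 159.] [-12.  -7. 158.] [ -6. -16. 165.] [ -1. -17. 167.] [  3. -14. 166.] [  7. -12. 166.] [ 12. -10. 164.] [ 16. -10. 166.]
212 370 384 [-16.  -9. 155.] [-12.  -7. 155.] [ -7.  -9. 158.] [ -1
[... 944 characters left out ...]
 4. -21. 145.] [ 11.  -5. 135.]
221 372 380 [ -9. -15. 135.] [ -2. -33. 149.] [  3. -36. 153.] [ 10.  -9. 135.]
222 370 380 [-13. -19. 134.] [ -4. -35. 148.] [  1. -37. 150.] [  4. -16. 136.]
223 373 380 [ -4. -34. 144.] [  1. -34. 145.] [ 11. -17. 134.]
224 370 380 [-11. -30. 137.] [ -1. -33. 140.] [  4. -33. 142.] [ 12. -21. 135.]
225 369 379 [-12. -35. 137.] [ -8. -30. 134.] [ -0. -38. 141.] [  4. -31. 138.] [ 10. -27. 136.]
226 369 379 [-11. -39. 137.] [ -5. -34. 134.] [ -0. -36. 137.] [  8. -29. 134.]
227 369 379 [-11. -43. 137.] [  3. -37. 136.] [ 11. -33. 135.]
228 369 379 [-10. -45. 136.] [ -6. -45. 137.] [ 12. -36. 134.]
229 373 378 [ -1. -45. 135.] [  4. -45. 136.] [ 11. -46. 139.]
```

View pics/s8.png

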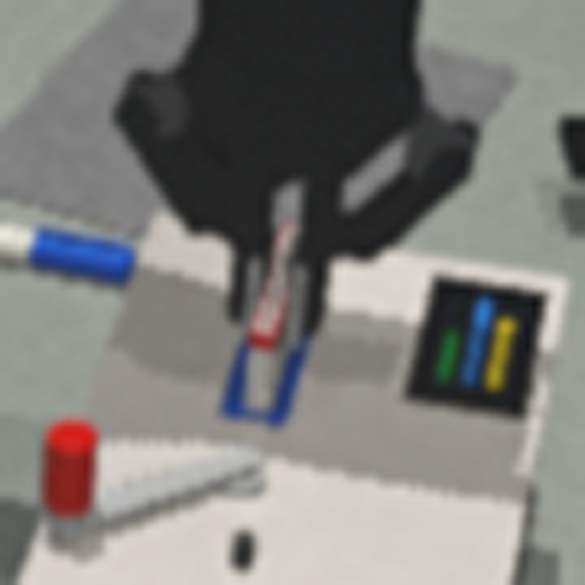

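The card is in the slot with its top at about 167 mm, so its foot is about 33 mm below the lips. It is still gripped, with no contact force, and the lever is at rest.

```bash
python3 -c "
from workcell import *
print(finish_job())"
```

```text
the job is handed in; nothing more can be done
None
```

I swung the lever to its stop and it sprang back. The red-banded card is now held upright in the reader slot, its foot about 33 mm below the lips, and I've handed the job in; the result wasn't reported back.

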